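# Set the stop screw to the setting block

### The job

Take the square-handled driver from the stand, put it in the stop screw of the bridge fixture, turn the screw clockwise (down) until its nose just drags on the setting block under it (a light nip of about 3 to 12 N, never a hard clamp), and let go, leaving the driver standing in the screw. Then draw the block out gently by its tab, straight along the bed, dragging under the nose until clear, and leave it flat on the bed with the screw as set. Touch the screw only with the driver and leave the other things alone.

Things in the scene. Friction and masses are not known exactly. Their poses are not given: they have to be found in the camera images.
- fixture: Fixed aluminium stop fixture; origin on the table under the screw's axis, z up. Bed plate 124 (x) by 240 (y) by 12 mm high, y from -175 to +65 mm. Across it at y = 0 a bridge: posts 16 by 26 mm at x = +-42 mm, crossbar 100 (x) by 26 (y) mm, top 60 mm above the table. The setting block slides along y and is drawn out towards -y.
- bed (a point): Point on the bed's top under the screw's axis, 12 mm above the table; axes as the fixture's. Two fences beside it (inner faces at x = +-17.5 mm, 8 mm wide, 8 mm high, y from -32 to +32 mm) guide the block.
- recess (a point): Centre of the mouth of the square recess in the screw's dark steel head, on the screw's axis, z up, x and y square to the recess's sides, turning with the screw; 83 to 85 mm above the table at the start. Head 34 by 34 by 18 mm; recess 11.2 mm square, 15 mm deep, with a 3.5 mm chamfer. The bit fits in all four quarter turns.
- screw: The stop screw, origin on its vertical axis at the nose; axes as the recess's. Clockwise from above it sinks 6 mm a turn (0.95 mm per rad). Free, it needs about 0.03 N m; it stays where it is left. Its nose meets the block after 1.4 to 3.1 rad from the start, plus up to 0.15 rad of play of the bit in the recess.
- nose_tip (a point): Centre of the underside of the screw's white nylon nose, a disc of 28 mm diameter under the crossbar, on the screw's axis, 1.4 to 2.9 mm above the block at the start; it turns and sinks with the screw.
- nose: The same nose, origin at its underside on the screw's axis. It is sprung: once on the block its force grows by about 15 N per rad turned at the driver, and its rubbing adds about 0.004 to 0.006 N m of turning resistance per newton (friction varies), best felt while turning or just after: it fades at rest.
- setting_block: Loose steel block, about 0.4 kg, lying on the bed under the nose, axes as the fixture's. Bar 30 (x) by 130 (y) by 20 mm (z), its origin at the underside, the bar from y = +25 to -105 mm; the origin starts within 4 mm of the screw's axis. At the -y end an upright tab, 24 (x) by 12 (y) mm, from z = 20 to 52 mm.
- tab (a point): Middle of the block's upright tab, at y = -99 mm, z = 38 mm of the block; the tab is 24 mm along x and 12 mm along y, its top 14 mm above this point.
- driver: Loose driver, about 0.12 kg, 116 mm long, upright in one of the two stand holes; origin at the bit's tip, z up. Bit 10 mm square, 18 mm long (its last 3 mm step down to 8 and 6 mm square), round shaft 12 mm, black square handle 26 by 26 mm from z = 56 to 116 mm, its flats parallel to the bit's and square to x and y.
- handle (a point): Middle of the driver's square handle, 86 mm above the bit's tip.
- stand: Fixed grey block 70 (x) by 150 (y) by 45 mm high, origin under its centre, two round holes of 16 mm, 35 mm deep, at y = +42 and -42 mm; the drivers' tips rest 10 mm above the table.
- round_driver: The other driver, in the other hole, with a round bulged black handle of 30 mm diameter; as long as the first. Origin at its tip. Bystander.
- caliper: Caliper lying on the table, 190 by 75 by 12 mm. Bystander.
- dial_gauge: Round dial gauge lying on the table, 56 mm diameter, 19 mm high. Bystander.
- folding_rule: White folding rule lying on the table, 235 by 32 by 15 mm. Bystander.
- shackle: Steel shackle lying on the table, about 80 by 75 by 14 mm. Bystander.
- crane_scale: Flat black hand scale, 110 by 70 by 26 mm. Bystander.
Mind the look-alikes: they are no part of the job. Leave any blue or purple look-alike of the setting_block alone.

How it is judged:
By the outcome, as a careful person would: the job done as asked, in the order asked, and still so for the second after the job is handed in, with the robot touching nothing.
It also fails if it takes over 72 s, if anything falls off the work surface, if the arm or the gripper's body presses on something with over 40 N, if the wrist force passes 120 N, or if a joint passes its speed limit or range.

### The arm

A 7-joint arm with a two-finger parallel gripper is mounted at the origin on the work surface. World frame = base frame: x ahead of the robot, y to its left, z up, the work surface at z = 0. Lengths are in m, angles in rad, forces in N, time in s.
With the tool pointing down it reaches from about 0.425 to 0.825 m from the base axis. Payload 3.6 kg.
Tool frame: the origin (TCP) lies at the very end of the fingers, on their centre line; the grasp point (between the pads) lies 19 mm behind it (bot.grip_depth is the distance from the TCP to the grasp point, in m); z points along the fingers, y is the line along which they close (so a half turn about z gives the same grasp; the last joint's range is limited). The gripper opens to 85 mm and grips with 20 to 120 N. Pads are 22 mm wide; open, the fingers measure 114 mm over their backs; the gripper's body (76 mm by 85 mm) begins 54 mm behind the grasp point. The pads swing forward as they close: fully open they stand 13 mm farther back than shut.
Start: joints at [-1.29, 0.615, -0.013, 1.423, 0.008, 1.103, -0.04], TCP at [0.197, 0.619, 0.231] pointing down, gripper open.
Joint ranges: [-3.12, 3.12], [-0.3, 2.06], [-1.34, 1.32], [0.26, 2.42], [-1.36, 4.5], [0.01, 1.98], [-2.84, 2.84]. Speed limits (rad/s): [2.79, 2.79, 3.14, 3.14, 3.14, 3.14, 3.14].

### API

Orientations are given as a rotation vector (axis times angle).
In Python, from cell import bot, jaws, viewer gives the robot as it stands. Calls block until the motion is done:
- bot.goto(position, orientation): joint-space move of the TCP to a pose.
- bot.move_linear(position, rot=None, rate=0.15): straight line of the TCP; rot=None keeps the orientation; rate is the mean speed in m/s.
- bot.movej(angles): joint-space move.
- jaws.ungrasp() and jaws.grasp(newtons=None): open the fingers fully, or close them until they stop; newtons is the grip in N (None keeps the last).
- bot.dwell(seconds).
- bot.solve_ik(position, orientation): joint angles nearest the present ones, or None.
- bot.sense(): the state.
- viewer.grab_frame(name): name is "scene" or "top"; returns a dict with "frame" (420x560x3 uint8, blue, green, red), "depth" (420x560 float32, m along the optical axis (not along the pixel's ray), 0 where there is no reading), "fx", "fy", "cx", "cy" (pixels), "k1" (the pictures are not rectified: a ray, as slopes to the right and down, at radius r is drawn at 1 + k1 r^2 times it, then the intrinsics apply), "R" (3x3) and "t" (3): a world point X has camera coordinates R X + t. Camera axes: x right, y down, z forward; pixel columns grow to the right and rows downward; lengths in m; the calibration is good to about 2 mm. A picture is of the moment at which its call begins.
A pose or a line that the arm cannot do raises bot.MotionError and nothing moves.
- bot.finish_job(): hands the job in; it is judged then, once.
The state is a dict: "time": time; "joint_pos": joint angles; "qvel": joint speeds; "effort": joint torques, N m; "ee_pos": TCP position; "eef_rot": TCP orientation; "wrist_force": force on the tool from outside, world axes, zero at the start; "moment": the same for the moment, N m; "finger_gap": finger opening in m; "finger_force": force on a finger pad.
Only numpy, scipy, OpenCV 4.12 (cv2) and the standard library are available. Lean on these libraries where they do the work, as an engineer would, in place of code of your own. Each camera call takes 0.05 s, during which the arm holds its last target. There are 200 camera calls.

## Working session

There is one attempt and no reset: what is moved stays moved. The work goes in short steps, each a Python script; the robot and the scene stay as the last script left them, time stands still between calls to the robot, and variables do not carry over. Pictures are saved under pics/ and viewed, at most 10 in all, crops included, and the job is handed in when it is done.

```bash
ls; mkdir -p pics; cat > h.py <<'E'
import numpy as np,cv2
from cell import bot,jaws,viewer
def grab(n):
    f=viewer.grab_frame(n); np.savez('%s.npz'%n,**f); return f
def load(n): return dict(np.load('%s.npz'%n))
def ray(f,u,v):
    K=np.array([[f['fx'],0,f['cx']],[0,f['fy'],f['cy']],[0,0,1]],float)
    p=cv2.undistortPoints(np.array([[[u,v]]],float),K,np.array([float(f['k1']),0,0,0]))[0,0]
    R=f['R']; o=-R.T@f['t']; return o,R.T@np.array([p[0],p[1],1])
def atz(f,u,v,z):
    o,d=ray(f,u,v); return o+d*(z-o[2])/d[2]
def atd(f,u,v):
    o,d=ray(f,u,v); return o+d*f['depth'][int(round(v)),int(round(u))]
def proj(f,X):
    K=np.array([[f['fx'],0,f['cx']],[0,f['fy'],f['cy']],[0,0,1]],float)
    return cv2.projectPoints(np.array(X,float).reshape(-1,1,3),cv2.Rodrigues(f['R'])[0],f['t'],K,np.array([float(f['k1']),0,0,0]))[0][:,0]
E
python3 - <<'E'
from h import *
for n in('scene','top'):
    f=grab(n); cv2.imwrite('pics/%s0.png'%n,cv2.resize(f['frame'],None,fx=1.42,fy=1.42,interpolation=cv2.INTER_CUBIC)); print(n,f['fx'],f['k1'],-f['R'].T@f['t'],f['R'][2])
s=bot.sense();print(s)
E
```

```text
pics
scene 540.772947787446 -0.06635727069918944 [1.28111831 0.03012541 1.36760443] [-0.50062646 -0.06466574 -0.86324475]
top 471.37101691330156 0.057359094646348606 [ 0.32974473 -0.05883496  1.15704303] [ 0.18053799  0.01542506 -0.98344705]
{'time': 0.1, 'joint_pos': array([-1.28950651,  0.6158351 , -0.01263317,  1.42472579,  0.00807306,
        1.10341478, -0.04040166]), 'qvel': array([ 0.00073405, -0.00078962, -0.00091827, -0.00545113, -0.00182572,
        0.00107025,  0.00025854]), 'effort': array([ 1.55037531e-03, -4.70385468e+01,  2.60326546e-01, -1.71571290e+01,
        1.01033339e-02,  5.87560498e-03, -1.74940681e-05]), 'ee_pos': array([0.19668506, 0.61880915, 0.23025002]), 'eef_rot': array([-0.48141202, -3.10411978,  0.0036214 ]), 'wrist_force': array([-0.4658097 , -1.0493932 , -0.01072614]), 'moment': array([ 0.00233462,  0.03017591, -0.09605833]), 'finger_force': 0.0, 'finger_gap': 0.08514706873492449}
```

View pics/scene0.png

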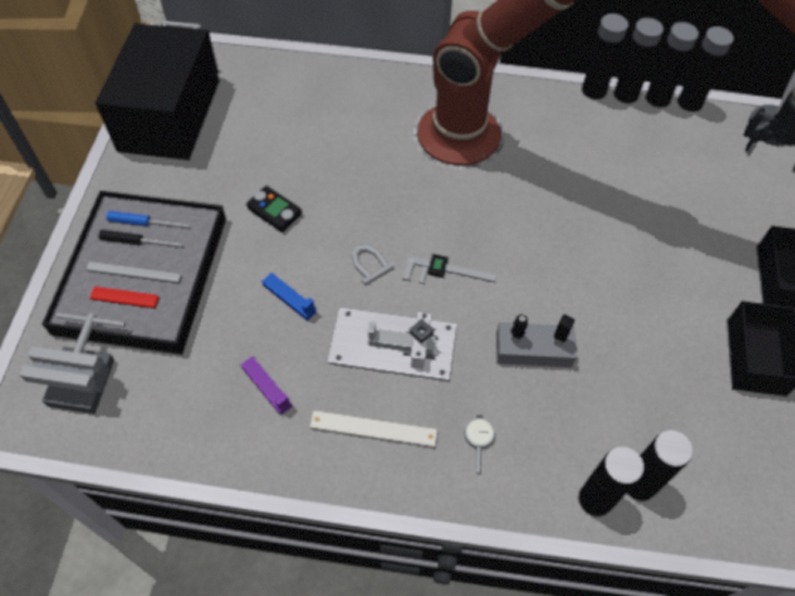

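View pics/top0.png

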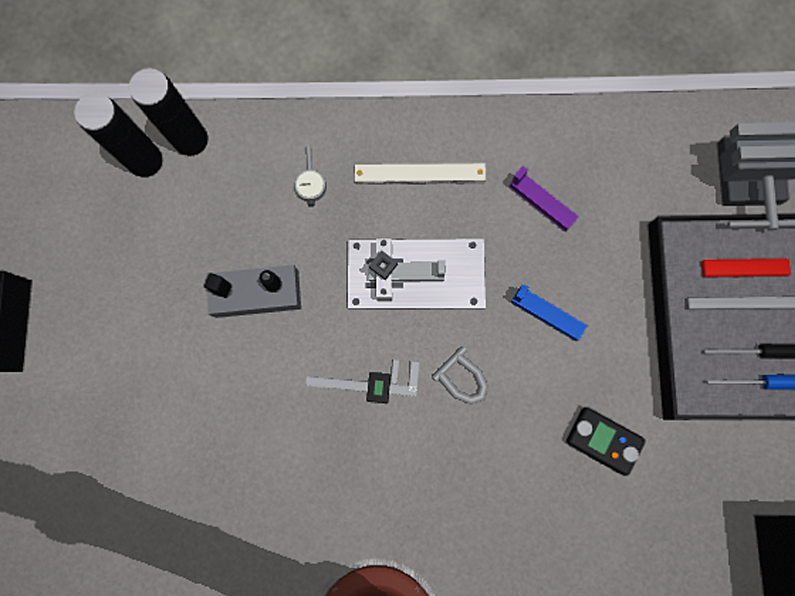

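```bash
python3 - <<'E'
from h import *
f=load('top')['frame']; g=load('scene')['frame']
c=lambda im,x,y,w,h,s: cv2.resize(im[y:y+h,x:x+w],None,fx=s,fy=s,interpolation=cv2.INTER_CUBIC)
# top fixture x240..345,y165..220 ; 
a=c(f,240,164,106,56,7.5); cv2.imwrite('pics/a.png',a); 
b=c(f,140,180,76,46,5.2); d=c(g,345,215,66,46,6)
out=np.zeros((600,800,3),np.uint8)
A=a[:420,:795]; out[:0]
b=c(f,140,180,76,46,5); d=c(g,228,212,100,56,8)
cv2.imwrite('pics/b.png',np.vstack([np.hstack([c(f,140,180,80,46,5),c(g,345,215,80,46,5)]),np.zeros((10,800,3),np.uint8),np.pad(c(g,228,213,100,45,8),((0,0),(0,0),(0,0)))])[:600])
E
```

```text
(no output)
```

View pics/a.png

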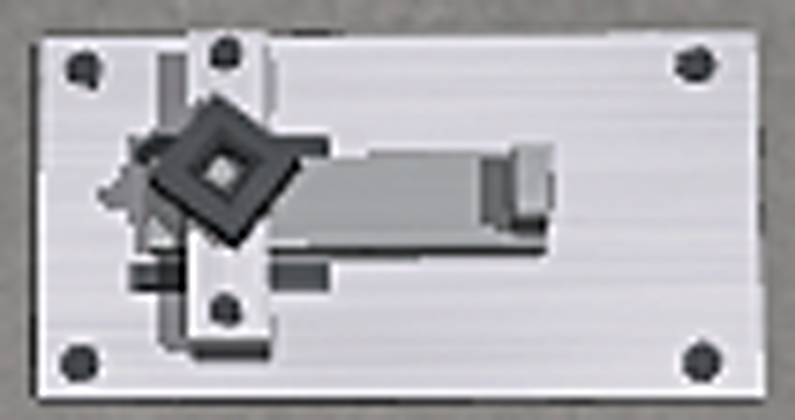

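View pics/b.png

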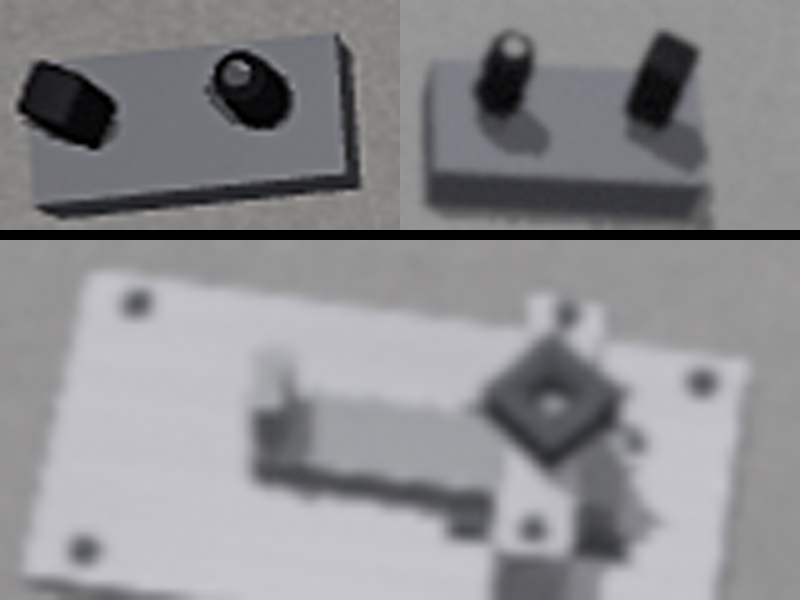

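```bash
python3 - <<'E'
from h import *
T=load('top');S=load('scene')
def src(pts,x0,y0,s,oy=0,ox=0): return [((x-ox+.5)/s-.5+x0,(y-oy+.5)/s-.5+y0) for x,y in pts]
def rep(name,cam,pts,z):
    P=np.array([atz(cam,u,v,z) for u,v in pts]); print(name,(P[:,:2]*1000).round(1).tolist(),'mean',(P.mean(0)*1000).round(1))
ta=lambda p:src(p,240,164,7.5)
sa=lambda p:src(p,228,213,8,240)
rep('bed T',T,ta([(38,35),(757,30),(766,398),(36,398)]),.012)
rep('bed S',S,sa([(95,270),(750,358)]),.012)
rep('bedscrews T',T,ta([(83,70),(695,65),(701,361),(79,363)]),.012)
rep('bedscrews S',S,sa([(702,381),(136,303),(84,550)]),.012)
rep('head T',T,ta([(215,95),(300,163),(235,245),(150,178)]),.084)
rep('head S',S,sa([(550,338),(620,395),(550,455),(486,395)]),.084)
rep('recess T',T,ta([(222,172)]),.078)
rep('tab T',T,ta([(513,147),(553,147),(548,215),(515,215)]),.064)
rep('bar T',T,ta([(548,245)]),.032)
rep('stand T',T,src([(337,35),(345,175),(38,207)],140,180,5),.045)
rep('stand S',S,src([(432,62),(705,72),(705,183),(430,173)],345,215,5,0,400),.045)
c=lambda im,x,y,w,h,s: cv2.resize(im[y:y+h,x:x+w],None,fx=s,fy=s,interpolation=cv2.INTER_CUBIC)
g=lambda im:np.clip((im/255.)**.45*255,0,255).astype(np.uint8)
cv2.imwrite('pics/d.png',np.hstack([c(g(T['frame']),140,188,25,25,16),c(g(S['frame']),387,217,25,25,16)]))
for f,u,v in((T,145.5,200),(T,143,196),(T,149,200),(S,397,228)):
    print((atd(f,u,v)*1000).round(1))
E
```

```text
bed T [[646.3, 48.6], [645.4, -191.7], [520.9, -191.1], [523.0, 48.3]] mean [583.9 -71.4  12. ]
bed S [[522.2, -185.5], [522.2, 52.8]] mean [522.2 -66.4  12. ]
bedscrews T [[634.0, 33.5], [633.6, -170.7], [533.4, -170.2], [534.5, 34.2]] mean [583.9 -68.3  12. ]
bedscrews S [[534.1, 36.9], [533.4, -168.4], [633.6, -168.6]] mean [ 567.  -100.1   12. ]
head T [[606.4, -13.7], [584.3, -40.2], [558.4, -19.9], [580.0, 6.6]] mean [582.3 -16.8  84. ]
head S [[565.1, -16.5], [583.3, 9.7], [609.5, -10.6], [590.2, -34.9]] mean [587.  -13.1  84. ]
recess T [[583.1, -15.6]] mean [583.1 -15.6  78. ]
tab T [[593.6, -107.4], [593.5, -120.1], [571.4, -118.1], [571.5, -107.7]] mean [ 582.5 -113.3   64. ]
bar T [[568.5, -119.7]] mean [ 568.5 -119.7   32. ]
stand T [[592.0, 136.4], [523.1, 131.1], [508.9, 277.2]] mean [541.4 181.6  45. ]
stand S [[527.0, 134.5], [510.0, 287.1], [579.8, 289.3], [596.4, 139.0]] mean [553.3 212.5  45. ]
[544.2 259.8 122.3]
[580.7 305.5  -4.1]
[543.7 251.4 124.5]
[555.  249.5 121.4]
```

View pics/d.png

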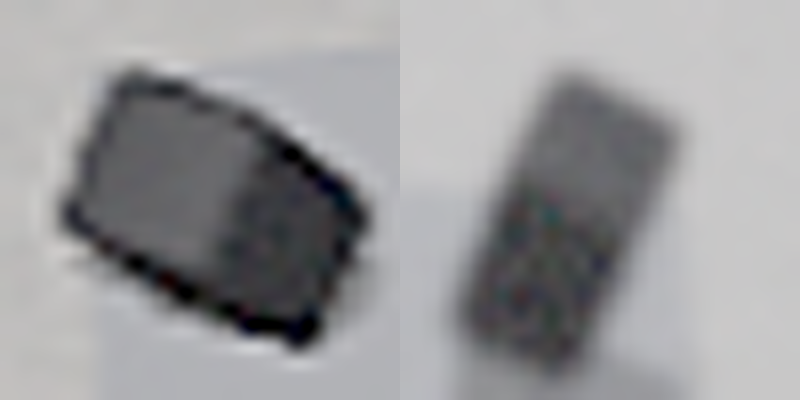

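```bash
python3 - <<'E'
from h import *
T=load('top');S=load('scene')
from scipy.optimize import least_squares
tp=np.array([(120,75),(255,130),(212,270),(70,215)],float); sp=np.array([(560,75),(685,130),(643,240),(515,190)],float)
for n,c,p,x0,y0,ox in(('T',T,tp,140,188,0),('S',S,sp,387,217,400)):
    P=np.array([atz(c,(x-ox+.5)/16-.5+x0,(y+.5)/16-.5+y0,.126) for x,y in p])[:,:2]*1000
    d=np.roll(P,-1,0)-P
    print(n,P.round(1).tolist(),P.mean(0).round(1),'len',np.hypot(*d.T).round(1),'yaw',(np.degrees(np.arctan2(d[:,1],d[:,0]))%90).round(1))
from scipy.spatial.transform import Rotation as R
bot_=bot.sense()
# ik feasibility of gripper yaw at key places
def rv(yaw): return (R.from_euler('z',yaw,degrees=True)*R.from_euler('x',180,degrees=True)).as_rotvec()
for name,p in(('drv',[.548,.251,.15]),('scr',[.584,-.0145,.25]),('tab',[.583,-.112,.12])):
    for y in range(-180,180,30):
        q=bot.solve_ik(p,rv(y)); print(name,y,None if q is None else np.round(q,2).tolist())
E
```

```text
T [[561.2, 256.1], [553.1, 236.9], [533.2, 242.1], [541.2, 262.1]] [547.2 249.3] len [20.8 20.6 21.6 20.8] yaw [67.2 75.5 68.3 73.1]
S [[537.2, 246.6], [544.6, 267.6], [566.4, 261.4], [560.2, 240.1]] [552.1 254. ] len [22.3 22.7 22.2 23.9] yaw [70.8 74.1 73.8 74.1]
drv -180 [-0.43, 0.63, -0.05, 1.66, 0.04, 0.85, 1.07]
drv -150 [-0.35, 0.63, -0.19, 1.66, 0.15, 0.86, 1.5]
drv -120 [-0.26, 0.65, -0.34, 1.66, 0.26, 0.88, 1.92]
drv -90 [-0.18, 0.67, -0.47, 1.65, 0.37, 0.91, 2.35]
drv -60 [-0.1, 0.7, -0.62, 1.65, 0.48, 0.95, 2.77]
drv -30 [-1.05, 0.9, 1.13, 1.68, -0.88, 1.16, -1.77]
drv 0 [-0.86, 0.72, 0.68, 1.68, -0.54, 0.94, -1.55]
drv 30 [-0.8, 0.69, 0.56, 1.68, -0.44, 0.91, -1.11]
drv 60 [-0.72, 0.66, 0.43, 1.67, -0.33, 0.88, -0.68]
drv 90 [-0.65, 0.64, 0.31, 1.67, -0.24, 0.86, -0.25]
drv 120 [-0.58, 0.63, 0.19, 1.67, -0.15, 0.85, 0.19]
drv 150 [-0.51, 0.63, 0.07, 1.67, -0.05, 0.85, 0.63]
scr -180 [-0.12, 0.5, 0.16, 1.6, -0.09, 1.05, 1.64]
scr -150 [-0.05, 0.49, 0.07, 1.6, -0.04, 1.05, 2.12]
scr -120 [0.07, 0.5, -0.13, 1.59, 0.07, 1.06, 2.54]
scr -90 [-0.62, 0.73, 1.13, 1.62, -0.69, 1.
[... 350 characters left out ...]
6, 1.6, -0.2, 1.06, 0.7]
scr 150 [-0.18, 0.5, 0.26, 1.6, -0.14, 1.06, 1.17]
tab -180 [0.12, 0.65, 0.06, 1.72, -0.05, 0.77, 1.77]
tab -150 [0.21, 0.65, -0.09, 1.72, 0.08, 0.77, 2.17]
tab -120 [0.3, 0.66, -0.23, 1.71, 0.2, 0.79, 2.59]
tab -90 [-0.44, 0.94, 1.13, 1.74, -0.94, 1.12, -2.14]
tab -60 [-0.44, 0.94, 1.13, 1.74, -0.94, 1.12, -1.61]
tab -30 [-0.44, 0.94, 1.13, 1.74, -0.94, 1.12, -1.09]
tab 0 [-0.26, 0.75, 0.7, 1.73, -0.6, 0.89, -0.86]
tab 30 [-0.2, 0.72, 0.6, 1.73, -0.52, 0.85, -0.41]
tab 60 [-0.15, 0.7, 0.5, 1.73, -0.43, 0.82, 0.03]
tab 90 [-0.09, 0.68, 0.39, 1.73, -0.34, 0.8, 0.47]
tab 120 [-0.02, 0.67, 0.28, 1.72, -0.25, 0.78, 0.9]
tab 150 [0.04, 0.66, 0.18, 1.72, -0.16, 0.77, 1.34]
```

```bash
cat >> h.py <<'E'
from scipy.spatial.transform import Rotation as Rot
def rv(yaw): return (Rot.from_euler('z',yaw,degrees=True)*Rot.from_euler('x',180,degrees=True)).as_rotvec()
def yaw(s): return np.degrees((Rot.from_rotvec(s['eef_rot'])*Rot.from_euler('x',180,degrees=True)).as_euler('zyx')[0])
def st(tag=''):
    s=bot.sense(); print(tag,'t%.2f'%s['time'],'p',(s['ee_pos']*1000).round(1),'yaw %.1f'%yaw(s),'F',s['wrist_force'].round(2),'M',s['moment'].round(3),'gap %.4f ff %.1f'%(s['finger_gap'],s['finger_force']),'q',s['joint_pos'].round(2).tolist(),flush=True); return s
def shot(names,out,crops):
    ims=[]
    for n,(x,y,w,h,s) in zip(names,crops):
        f=grab(n); im=f['frame'][y:y+h,x:x+w]; im=np.clip((im/255.)**.6*255,0,255).astype(np.uint8)
        ims.append(cv2.resize(im,None,fx=s,fy=s,interpolation=cv2.INTER_CUBIC))
    cv2.imwrite('pics/'+out,np.hstack(ims))
E
python3 - <<'E'
from h import *
bot.goto([.5496,.2515,.170],rv(-108)); st('above')
bot.move_linear([.5496,.2515,.081],rate=.12); st('down')
jaws.grasp(60); st('grip')
bot.move_linear([.5496,.2515,.215],rate=.15); st('up')
T=load('top'); S=load('scene')
print(proj(T,[.5496,.2515,.16]),proj(S,[.5496,.2515,.16]))
bot.goto([.5843,-.0146,.215],rv(-128.5)); st('over')
print(proj(T,[.5843,-.0146,.12]),proj(S,[.5843,-.0146,.12]))
shot(['top','scene'],'e.png',[(230,150,100,100,4),(250,180,100,100,4)])
E
```

```text
above t1.96 p [549.1 252.8 170.2] yaw -107.9 F [-0.92  0.69 -0.25] M [-0.018 -0.     0.012] gap 0.0852 ff 0.0 q [-0.23, 0.63, -0.39, 1.63, 0.28, 0.93, 2.11]
down t2.85 p [550.1 252.1  81.7] yaw -108.0 F [-0.57 -0.16  0.61] M [ 0.013 -0.037 -0.021] gap 0.0856 ff 0.0 q [-0.26, 0.74, -0.34, 1.71, 0.34, 0.75, 2.06]
grip t3.42 p [549.5 251.8  81.5] yaw -108.0 F [-1.23  0.66  2.73] M [ 0.014  0.299 -0.05 ] gap 0.0250 ff 59.8 q [-0.26, 0.74, -0.34, 1.71, 0.34, 0.75, 2.06]
up t4.47 p [549.  250.9 213.8] yaw -108.0 F [ 0.23  0.66 -1.22] M [-0.002 -0.011  0.003] gap 0.0252 ff 59.4 q [-0.22, 0.59, -0.41, 1.58, 0.26, 1.03, 2.13]
[[144.24605424 194.02122437]] [[400.80835182 219.10624206]]
over t5.51 p [584.3 -11.6 215. ] yaw -128.3 F [ 0.04  0.67 -0.66] M [ 0.01  -0.011 -0.017] gap 0.0255 ff 59.4 q [0.19, 0.54, -0.32, 1.64, 0.19, 0.99, 2.28]
[[267.96690622 181.7515945 ]] [[296.57881906 224.54931968]]
```

View pics/e.png

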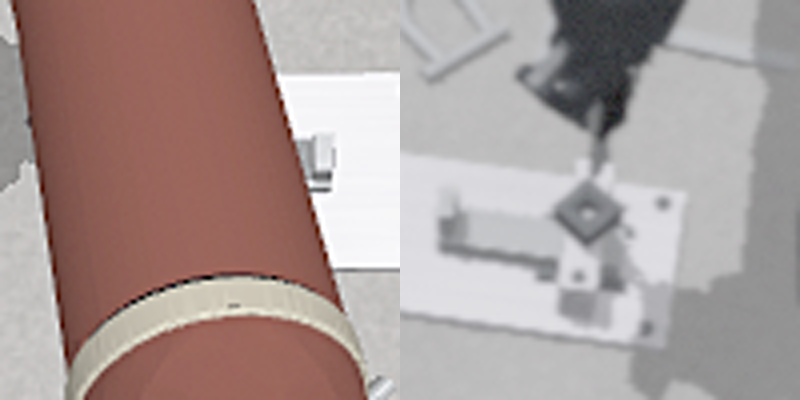

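```bash
python3 - <<'E'
from h import *
bot.move_linear([.5843,-.0146,.170],rate=.1); bot.dwell(.3); st('low')
shot(['scene'],'f.png',[(275,205,50,50,12)])
S=load('scene')
print(proj(S,[[.5843,-.0146,.0985],[.5843,-.0146,.084]]))
E
```

```text
low t6.51 p [584.6 -14.6 170.6] yaw -128.5 F [-0.17  0.68 -0.71] M [-0.007 -0.018  0.012] gap 0.0251 ff 59.4 q [0.18, 0.59, -0.3, 1.69, 0.22, 0.89, 2.26]
[[296.27624245 228.46103241]
 [296.07646797 231.04284623]]
```

View pics/f.png

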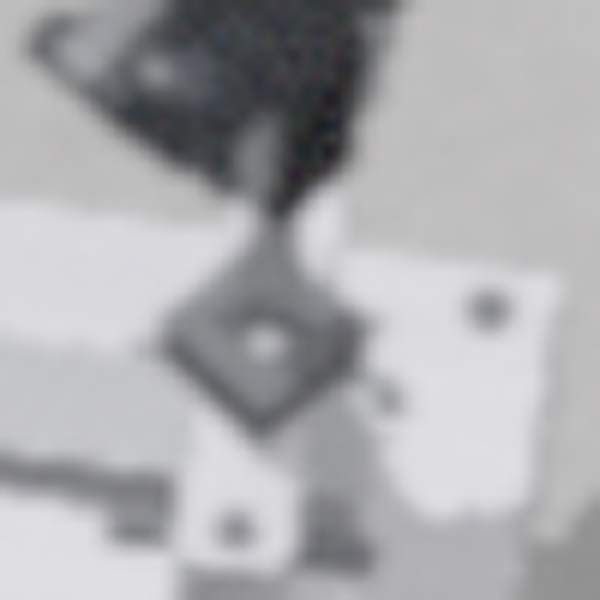

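```bash
python3 - <<'E'
from h import *
S=load('scene')
K=np.array([[S['fx'],0,S['cx']],[0,S['fy'],S['cy']],[0,0,1]],float)
P={}
for v in range(212,236):
    row=[]
    for u in range(288,306):
        p=atd(S,u,v)*1000; row.append('%4d'%p[2]); P[u,v]=p
    print(v,' '.join(row))
for v in range(214,232):
    print(v,[(u,P[u,v].round(0).astype(int).tolist()) for u in range(290,304) if 88<P[u,v][2]<150 and abs(P[u,v][0]-587)<20 and abs(P[u,v][1]+13)<20])
E
```

```text
212  255  225  227  221  225  224  230  228  225  224  211  210  211  205  203  200  198  187
213  253  226  225  225  224  222  223  225  218  212  207  210  203  203  198  190  189  179
214  250  244  242  220  223  221  222  219  219  209  210  205  202  191  195  188  186   -1
215  243  235  234  229  212  211  221  214  213  204  200  199  197  193  185  187  180    1
216  236  237  231  225  215  202  210  202  209  198  195  198  192  185  179  181  170    0
217  233  227  225  224  199  199  190  196  195  190  194  189  184  181  171  174  170   -2
218  227  221  225  219  198  192  190  191  191  185  186  185  182  176  173  167  156   -2
219    2  219  183  183  188  189  182  187  182  181  183  174  179  173  164  158   -2    2
220    3    0   -1    1  183  185  182  183  181  176  170  170  167  161  150    0   -1   -1
221    4    0    0    3    0  176  171  182  173  166  172  168  163  156   59    0   -1    0
222   -3    0   -1    4   -3   -7   62   61  163  167  163  160   51   60   61   -3    1   -2
223   -2   -3   -5    1   -3   -5   57  130  134  161  160  141   
[... 1327 characters left out ...]
6, [590, -16, 132]), (297, [592, -13, 137]), (298, [590, -11, 135]), (299, [588, -8, 130])]
225 [(295, [587, -18, 122]), (296, [591, -16, 129]), (297, [589, -13, 126]), (298, [588, -11, 125]), (299, [586, -8, 123])]
226 [(295, [591, -18, 123]), (296, [590, -15, 121]), (297, [590, -13, 122]), (298, [590, -10, 124]), (299, [586, -8, 118])]
227 [(295, [586, -18, 109]), (296, [590, -15, 116]), (297, [589, -13, 115]), (298, [590, -10, 119]), (299, [588, -7, 116])]
228 [(295, [587, -18, 106]), (296, [590, -15, 111]), (297, [591, -12, 114]), (298, [588, -10, 108]), (299, [584, -7, 102])]
229 [(296, [590, -15, 105]), (297, [592, -12, 110]), (298, [588, -10, 104])]
230 [(297, [593, -12, 106])]
231 []
```

```bash
python3 - <<'E'
from h import *
x,y=.5858,-.0153
for z in(.158,.154,.150,.146,.1425):
    bot.move_linear([x,y,z],rv(-128.5),rate=.05); s=st()
    if abs(s['wrist_force']).max()>10: break
E
```

```text
t6.95 p [585.4 -15.4 157.3] yaw -128.5 F [-0.24  0.39 -0.94] M [-0.011 -0.039 -0.011] gap 0.0252 ff 59.4 q [0.18, 0.61, -0.3, 1.7, 0.22, 0.87, 2.25]
 t7.20 p [585.6 -15.3 153.7] yaw -128.5 F [-0.28 -0.08 -2.38] M [-0.027 -0.014 -0.054] gap 0.0254 ff 59.4 q [0.17, 0.62, -0.3, 1.7, 0.23, 0.86, 2.25]
 t7.45 p [585.6 -15.4 149.8] yaw -128.5 F [-0.63 -0.27 -1.  ] M [-0.011  0.047  0.031] gap 0.0254 ff 59.5 q [0.17, 0.62, -0.3, 1.71, 0.23, 0.85, 2.25]
 t7.70 p [585.4 -15.5 145.6] yaw -128.5 F [-0.7  -0.7  -1.71] M [-0.114  0.188  0.016] gap 0.0255 ff 59.4 q [0.17, 0.62, -0.29, 1.71, 0.23, 0.84, 2.25]
 t7.95 p [585.4 -15.5 142. ] yaw -128.5 F [-1.84 -0.46 -1.09] M [-0.211  0.201 -0.045] gap 0.0253 ff 59.5 q [0.17, 0.63, -0.29, 1.72, 0.23, 0.83, 2.24]
```

```bash
cat >> h.py <<'E'
def turn(x,y,z,y0,n,d=-5.73,dz=-.000095,stop=None):
    a=y0
    for i in range(n):
        a+=d; z+=dz
        bot.move_linear([x,y,z],rv(a),rate=.05); m=[];ts=[]
        s=bot.sense(); m.append(s['moment'])
        print('%.2f a%.1f act%.1f z%.1f F %s M %s q7 %.2f'%(s['time'],a,yaw(s),s['ee_pos'][2]*1e3,s['wrist_force'].round(1),s['moment'].round(3),s['joint_pos'][6]),flush=True)
        if stop and abs(s['moment'][2])>stop: break
        if np.abs(s['wrist_force']).max()>20: break
    return a,z
E
python3 - <<'E'
from h import *
bot.move_linear([.585,-.0161,.142],rv(-128.5),rate=.02); bot.dwell(.1); st()
for i in range(3): print(bot.sense()['moment'].round(3),bot.sense()['time'])
print(turn(.585,-.0161,.142,-128.5,5))
E
```

```text
t8.30 p [585.3 -15.8 142.2] yaw -128.5 F [ 0.72  0.2  -1.17] M [ 0.049  0.064 -0.003] gap 0.0255 ff 59.5 q [0.17, 0.63, -0.29, 1.72, 0.23, 0.83, 2.25]
[ 0.049  0.064 -0.003] 8.3
[ 0.049  0.064 -0.003] 8.3
[ 0.049  0.064 -0.003] 8.3
8.55 a-134.2 act-134.1 z142.0 F [-1.2 -0.1 -1.2] M [0.018 0.204 0.01 ] q7 2.17
8.80 a-140.0 act-139.7 z141.8 F [-1.2 -0.1 -0.8] M [0.005 0.373 0.019] q7 2.09
9.05 a-145.7 act-145.5 z141.7 F [-2.3 -0.4 -0.2] M [-0.029  0.461 -0.022] q7 2.01
9.30 a-151.4 act-151.2 z141.5 F [-2.4  0.1 -0.4] M [-0.018  0.554  0.027] q7 1.93
9.55 a-157.1 act-156.9 z141.5 F [-2.8  1.4  0.5] M [-0.03   0.69   0.014] q7 1.85
(-157.14999999999995, 0.14152499999999993)
```

```bash
sed -i "s/ q7 %.2f'%/ q7 %.2f e %s'%/; s/s\['joint_pos'\]\[6\])/s['joint_pos'][6],s['effort'][4:].round(4))/" h.py
python3 - <<'E'
from h import *
print(turn(.5843,-.0161,.14153,-157.15,6))
E
```

```text
9.80 a-162.9 act-162.6 z141.4 F [-1.6 -0.1 -0.5] M [-0.085  0.512  0.005] q7 1.77 e [-0.0094 -0.6408 -0.0687]
10.05 a-168.6 act-168.4 z141.3 F [-2.5 -0.5 -1.3] M [-0.046  0.533  0.011] q7 1.69 e [-0.0453 -0.6845 -0.0681]
10.30 a-174.3 act-174.1 z141.2 F [-1.2 -1.1 -1.2] M [-0.169  0.577  0.052] q7 1.62 e [-0.0811 -0.742  -0.0682]
10.55 a-180.1 act-179.8 z141.1 F [-3.  -0.2  0.1] M [-0.129  0.62   0.001] q7 1.54 e [-0.1161 -0.8216 -0.0684]
10.80 a-185.8 act174.5 z141.0 F [-2.7 -0.6  0.4] M [-0.21   0.701 -0.05 ] q7 1.46 e [-0.1488 -0.9205 -0.0683]
11.05 a-191.5 act168.7 z140.9 F [-3.2 -0.7 -0.1] M [-0.189  0.788 -0.011] q7 1.38 e [-0.1804 -1.0325 -0.0695]
(-191.52999999999994, 0.14095999999999992)
```

```bash
cat > t2.py <<'E'
from h import *
import sys
def turn2(x,y,z,a,n,d,thr):
    for i in range(n):
        a-=d; z-=.00095*np.radians(d)
        bot.move_linear([x,y,z],rv(a),rate=.05); s=bot.sense()
        e=s['effort'][6]
        print('%.2f a%.1f z%.1f F %s M %s q7 %.2f e %.4f'%(s['time'],a,s['ee_pos'][2]*1e3,s['wrist_force'].round(1),s['moment'].round(2),s['joint_pos'][6],e),flush=True)
        if e<thr or np.abs(s['wrist_force']).max()>20: break
    print('END',a,z); return a,z
E
python3 - <<'E'
from t2 import *
bot.move_linear([.5825,-.0163,.14096],rv(-191.53),rate=.02);st()
turn2(.5825,-.0163,.14096,-191.53,22,5.73,-.080)
E
```

```text
t11.30 p [583.4 -16.2 141. ] yaw 168.6 F [-0.33 -0.73 -2.59] M [-0.101 -0.015  0.049] gap 0.0256 ff 59.1 q [-0.02, 0.61, 0.02, 1.73, -0.02, 0.8, 1.38]
11.55 a-197.3 z140.9 F [ 1.2 -0.2 -2.7] M [-0.14 -0.05  0.05] q7 1.30 e -0.0696
11.80 a-203.0 z140.8 F [ 1.  -0.4 -3.3] M [-0.09 -0.09 -0.02] q7 1.22 e -0.0661
12.05 a-208.7 z140.8 F [ 0.4 -0.5 -3.8] M [-0.   -0.21  0.01] q7 1.14 e -0.0642
12.30 a-214.4 z140.7 F [ 0.1 -0.4 -3.3] M [-0.03 -0.26 -0.02] q7 1.07 e -0.0638
12.55 a-220.2 z140.6 F [ 1.   0.3 -2. ] M [ 0.1  -0.21  0.01] q7 0.99 e -0.0637
12.80 a-225.9 z140.5 F [ 0.3 -0.  -3.4] M [ 0.2  -0.21 -0.03] q7 0.91 e -0.0639
13.05 a-231.6 z140.4 F [ 1.   0.8 -1.6] M [ 0.25 -0.26  0.  ] q7 0.83 e -0.0638
13.30 a-237.4 z140.2 F [ 1.3  1.5 -2.9] M [ 0.33 -0.24 -0.03] q7 0.75 e -0.0642
13.55 a-243.1 z140.2 F [ 1.3  2.2 -2.4] M [ 0.41 -0.19  0.03] q7 0.68 e -0.0646
13.80 a-248.8 z140.1 F [ 0.7  1.3 -1.2] M [ 0.49 -0.2   0.05] q7 0.60 e -0.0651
14.05 a-254.6 z140.0 F [ 0.8  2.  -1.4] M [ 0.63 -0.16 -0.03] q7 0.52 e -0.0658
14.30 a-260.3 z139.8 F [ 1.2  3.4 -0.6] M [ 0.76 -0.12  0.02] q7 0.44 e -0.0669
14.55 a-266.0 z139.8 F [ 0.1  3.5 -1.2] M [ 0.85 -0.1   0.01] q7 0.36 e -0.0710
14.80 a-271.7 z139.7 F [-0.6  2.8 -0.8] M [ 1.02 -0.05  0.04] q7 0.28 e -0.0787
15.05 a-277.5 z139.6 F [-0.1  4.2 -0.2] M [ 1.2  -0.06  0.03] q7 0.21 e -0.0861
END -277.47999999999996 0.13953489503251554
```

```bash
python3 - <<'E'
from t2 import *
bot.move_linear([.5825,-.0145,.13953],rv(-277.48),rate=.03);st()
turn2(.5825,-.0145,.13953,-277.48,4,3.3,-.2)
E
```

```text
t15.30 p [582.5 -15.3 139.6] yaw 82.6 F [ 0.03  1.65 -0.7 ] M [ 0.627 -0.108  0.037] gap 0.0252 ff 59.5 q [-0.29, 0.65, 0.45, 1.74, -0.37, 0.83, 0.2]
15.55 a-280.8 z139.5 F [-0.2  1.   0.1] M [0.47 0.02 0.1 ] q7 0.16 e -0.0733
15.80 a-284.1 z139.5 F [0.2 0.9 1. ] M [ 0.35 -0.02  0.06] q7 0.11 e -0.0775
16.05 a-287.4 z139.5 F [ 0.6  1.  -0.5] M [ 0.32 -0.07  0.07] q7 0.07 e -0.0823
16.30 a-290.7 z139.4 F [-0.2  0.8 -0.1] M [0.29 0.01 0.08] q7 0.02 e -0.0888
END -290.68000000000006 0.13931113571179993
```

```bash
python3 - <<'E'
from h import *
jaws.ungrasp(); st('rel')
bot.move_linear([.5825,-.0145,.25],rate=.15); st('up')
bot.goto([.5827,-.17,.25],rv(0)); bot.dwell(.2); st()
shot(['scene','top'],'g.png',[(228,192,100,80,4),(240,150,100,80,4)])
S=load('scene'); T=load('top')
print(bot.sense()['time'])
for n,f in(('S',S),('T',T)):
    H,W=f['depth'].shape
    pts=[]
    for v in range(150,280):
        for u in range(220,350):
            if f['depth'][v,u]>0: pts.append(atd(f,u,v))
    P=np.array(pts)*1000
    m=(P[:,2]>54)&(P[:,2]<74)&(abs(P[:,0]-583)<25)&(P[:,1]<-90)&(P[:,1]>-135); print(n,'tab',m.sum(),P[m].mean(0).round(1),P[m].min(0).round(1),P[m].max(0).round(1))
    m=(P[:,2]>174)&(P[:,2]<196)&(abs(P[:,0]-583)<25)&(abs(P[:,1]+15)<25); print(n,'handle top',m.sum(),P[m].mean(0).round(1) if m.any() else '')
E
```

```text
rel t16.92 p [582.5 -14.6 139.3] yaw 69.3 F [ 0.98 -0.51  0.08] M [-0.051 -0.01  -0.014] gap 0.0852 ff 0.0 q [-0.33, 0.66, 0.52, 1.74, -0.42, 0.85, 0.02]
up t17.81 p [581.8 -14.2 249. ] yaw 69.3 F [-0.47  0.77 -0.34] M [ 0.002  0.004 -0.074] gap 0.0852 ff 0.0 q [-0.38, 0.54, 0.59, 1.61, -0.33, 1.09, -0.06]
 t18.77 p [ 583.2 -168.   249.7] yaw 0.2 F [ 0.45  0.28 -0.1 ] M [-0.004  0.044 -0.05 ] gap 0.0855 ff 0.0 q [-0.25, 0.67, 0.9, 1.55, -0.55, 1.2, -0.82]
18.8667
S tab 39 [ 586.1 -111.    62.7] [ 568.1 -117.    55. ] [ 597.8 -104.7   71. ]
S handle top 98 [586.5 -14.1 181.8]<stdin>:15: RuntimeWarning: Mean of empty slice.
  ret = um.true_divide(
Traceback (most recent call last):
ValueError: zero-size array to reduction operation minimum which has no identity
```

View pics/g.png

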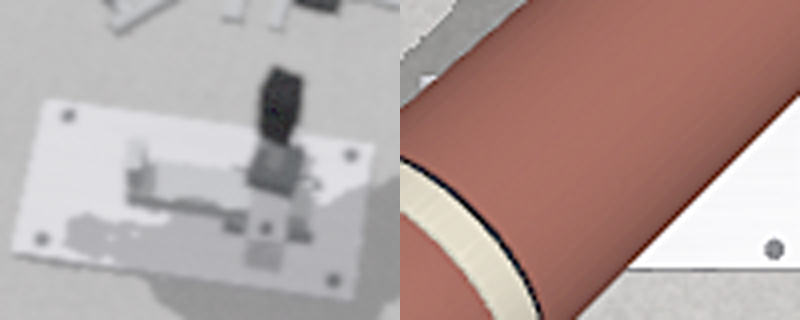

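```bash
python3 - <<'E'
from h import *
x,y=.583,-.1122
bot.goto([x,y,.15],rv(0)); bot.dwell(.15); st('above')
bot.move_linear([x,y,.040],rv(0),rate=.08); bot.dwell(.2); s=st('down')
jaws.grasp(20); bot.dwell(.2); s=st('grip')
E
```

```text
above t19.55 p [ 584.2 -115.1  152.6] yaw -0.1 F [-0.03  0.14  0.14] M [-0.005  0.036  0.03 ] gap 0.0854 ff 0.0 q [-0.32, 0.75, 0.84, 1.7, -0.65, 0.98, -0.82]
down t21.27 p [ 583.2 -112.2   40.3] yaw 0.0 F [-0.55 -0.06  0.51] M [-0.097  0.036  0.07 ] gap 0.0851 ff 0.0 q [-0.26, 0.88, 0.71, 1.78, -0.79, 0.79, -0.71]
grip t22.13 p [ 583.1 -111.9   40.1] yaw -0.0 F [-0.22  0.57  1.19] M [ 0.188 -0.019 -0.153] gap 0.0110 ff 23.3 q [-0.26, 0.88, 0.71, 1.78, -0.79, 0.79, -0.71]
```

```bash
python3 - <<'E'
from h import *
x=.5831
z=bot.sense()['ee_pos'][2]
for i in range(1,9):
    bot.move_linear([x,-.1122-.062*i/8,.0401],rv(0),rate=.025); s=bot.sense()
    print('%.2f'%s['time'],(s['ee_pos']*1e3).round(1),s['wrist_force'].round(1),s['moment'].round(2),'%.4f'%s['finger_gap'],flush=True)
    if np.abs(s['wrist_force']).max()>20: break
bot.dwell(.2); st('end')
E
```

```text
22.59 [ 583.2 -112.    40. ] [-1.6 12.4  8.8] [ 2.1   0.27 -0.17] 0.0116
23.05 [ 583.3 -112.    39.9] [-3.  22.4 15.8] [ 4.14  0.62 -0.28] 0.0118
end t23.25 p [ 583.2 -112.    39.9] yaw 0.5 F [-2.91 22.35 15.33] M [ 4.155  0.56  -0.211] gap 0.0114 ff 34.2 q [-0.24, 0.88, 0.7, 1.77, -0.8, 0.81, -0.69]
```

```bash
python3 - <<'E'
from h import *
x=.5831; z=.0401; y=-.1122
bot.move_linear([x,y,z],rv(0),rate=.05); bot.dwell(.1); s=st('back')
print(s['effort'].round(2))
shot(['scene'],'k.png',[(235,205,66,50,12)])
for i in range(6):
    y-=.002
    s=bot.sense(); z+=np.clip(s['wrist_force'][2]*.0004,-.002,.002)
    bot.move_linear([x,y,z],rv(0),rate=.02); s=bot.sense()
    print('%.2f'%s['time'],'cmd',round(y*1e3,1),round(z*1e3,1),(s['ee_pos']*1e3).round(1),s['wrist_force'].round(1),s['moment'].round(2),'%.4f'%s['finger_gap'],flush=True)
E
```

```text
back t23.81 p [ 583.3 -111.9   40. ] yaw -0.0 F [1.17 2.83 0.34] M [ 0.615 -0.177 -0.007] gap 0.0117 ff 23.2 q [-0.26, 0.88, 0.71, 1.78, -0.79, 0.79, -0.71]
[  1.48 -44.93  11.15  -8.97   0.52  -0.45   0.  ]
24.11 cmd -114.2 40.2 [ 583.3 -112.    40. ] [0.7 6.3 1.6] [ 1.11 -0.24 -0.06] 0.0117
24.37 cmd -116.2 40.9 [ 583.1 -112.1   40. ] [1.8 7.6 0.2] [ 1.46 -0.33 -0.15] 0.0116
24.62 cmd -118.2 40.9 [ 583.1 -112.1   40. ] [ 0.1 11.3  1.3] [ 1.87 -0.27 -0.16] 0.0117
24.87 cmd -120.2 41.5 [ 582.9 -114.6   40. ] [ 1.4  8.8 -2.1] [ 1.58 -0.34 -0.09] 0.0112
25.12 cmd -122.2 40.6 [ 583.  -114.6   40. ] [-0.8 13.   4.3] [ 2.32  0.   -0.13] 0.0111
25.41 cmd -124.2 42.3 [ 581.9 -119.8   40.1] [ 1.3  7.5 -4.9] [ 1.23 -0.27 -0.1 ] 0.0115
```

View pics/k.png

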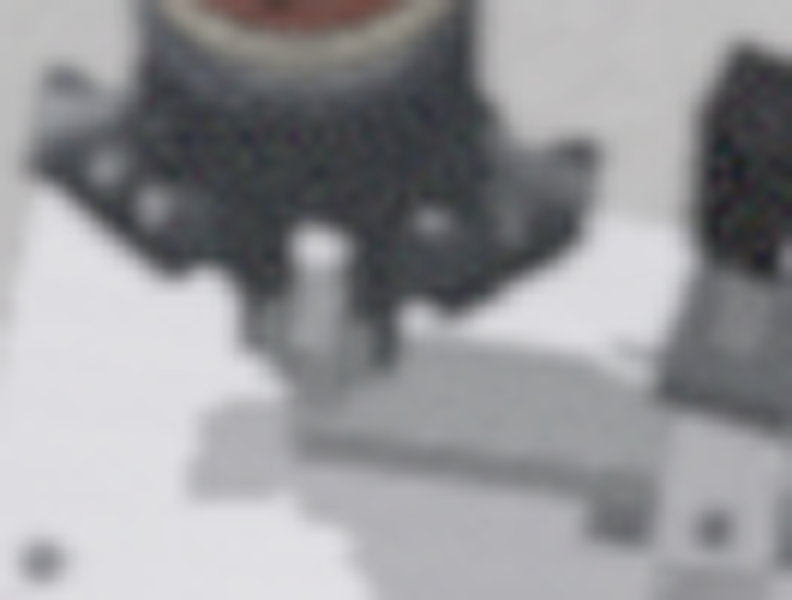

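```bash
python3 - <<'E'
from h import *
x=.5831; z=.0417; y=-.1242
for i in range(40):
    s=bot.sense(); e=s['ee_pos']
    if e[1]<-.171: break
    y=max(y-.0022,-.1755,e[1]-.014)
    z=np.clip(z+np.clip((s['wrist_force'][2]-1)*.00018,-.0006,.0006),.0385,.045)
    bot.move_linear([x,y,z],rv(0),rate=.02); s=bot.sense()
    print('%.2f'%s['time'],'cmd',round(y*1e3,1),round(z*1e3,1),(s['ee_pos']*1e3).round(1),s['wrist_force'].round(1),'%.4f'%s['finger_gap'],flush=True)
    if np.abs(s['wrist_force']).max()>25: break
E
```

```text
25.68 cmd -126.4 41.1 [ 581.9 -119.8   40. ] [-1.2 11.4  2. ] 0.0116
25.94 cmd -128.6 41.3 [ 582.1 -120.3   40. ] [-1.  15.   2.4] 0.0118
26.20 cmd -130.8 41.5 [ 582.3 -122.    40. ] [ 0.1 13.6  2.1] 0.0116
26.46 cmd -133.0 41.7 [ 582.3 -125.    40. ] [-0.3 13.   0.6] 0.0113
26.72 cmd -135.2 41.6 [ 582.4 -125.8   40. ] [-1.2 14.8  1.6] 0.0115
26.98 cmd -137.4 41.8 [ 582.4 -129.2   40. ] [ 1.1 12.4  0.4] 0.0113
27.23 cmd -139.6 41.6 [ 582.4 -130.1   40. ] [-0.3 14.5  2.5] 0.0111
27.49 cmd -141.8 41.9 [ 582.2 -135.    40. ] [-0.5 10.4 -2.1] 0.0114
27.76 cmd -144.0 41.4 [ 582.2 -135.1   40. ] [-2.1 14.2  3.3] 0.0118
28.02 cmd -146.2 41.8 [ 582.2 -139.4   40. ] [-0.2 11.7 -0.3] 0.0112
28.27 cmd -148.4 41.5 [ 582.2 -139.4   40. ] [-1.1 13.6  3.5] 0.0117
28.53 cmd -150.6 42.0 [ 582.  -145.1   40.1] [ 0.2  8.8 -2.4] 0.0116
28.80 cmd -152.8 41.4 [ 582.  -145.1   40. ] [-0.7 12.4  2.7] 0.0113
29.06 cmd -155.0 41.7 [ 582.1 -148.6   40. ] [-1.   9.7 -0.3] 0.0117
29.32 cmd -157.2 41.4 [ 582.1 -148.7   40. ] [-1.  13.1  2.8] 0.0121
29.57 cmd -159.4 41.8 [ 582.  -159.6   40.8] [-0.1 -0.3 -4.3] 0.0115
29.84 cmd -161.6 41.2 [ 582.4 -163.4   41. ] [ 0.4 -0.3 -3.3] 0.0116
30.11 cmd -163.8 40.6 [ 583.  -164.4   40.6] [-0.5 -1.3 -3.3] 0.0115
30.38 cmd -166.0 40.0 [ 583.2 -165.5   40. ] [-0.5  1.1 -2.3] 0.0118
30.64 cmd -168.2 39.4 [ 583.5 -166.3   40. ] [-1.5  5.5  4.9] 0.0116
30.91 cmd -170.4 40.0 [ 583.3 -171.    40.1] [ 1.   0.7 -0.6] 0.0114
31.17 cmd -172.6 39.7 [ 583.5 -171.8   40. ] [-0.7  4.3  3. ] 0.0114
```

```bash
python3 - <<'E'
from h import *
bot.move_linear([.5835,-.1718,.0401],rv(0),rate=.02); bot.dwell(.2); st()
jaws.ungrasp(); st('open')
bot.move_linear([.5835,-.1718,.2],rate=.12)
bot.goto([.45,-.40,.3],rv(0)); bot.dwell(.3); st()
shot(['scene','top'],'m.png',[(228,192,100,80,4),(240,150,100,80,4)])
E
```

```text
t31.62 p [ 583.5 -171.9   40. ] yaw 0.0 F [0.2  2.18 0.01] M [0.63  0.046 0.029] gap 0.0115 ff 23.1 q [-0.15, 0.9, 0.71, 1.74, -0.78, 0.81, -0.63]
open t32.33 p [ 583.5 -171.9   40.1] yaw -0.0 F [ 0.43 -1.09 -0.44] M [-0.001 -0.     0.009] gap 0.0857 ff 0.0 q [-0.15, 0.9, 0.71, 1.74, -0.78, 0.81, -0.63]
 t35.20 p [ 450.9 -399.   299.5] yaw 0.1 F [-0.43 -0.59  0.4 ] M [-0.019 -0.044  0.033] gap 0.0855 ff 0.0 q [0.19, 0.61, 0.9, 1.48, -0.49, 1.28, -0.43]
```

View pics/m.png

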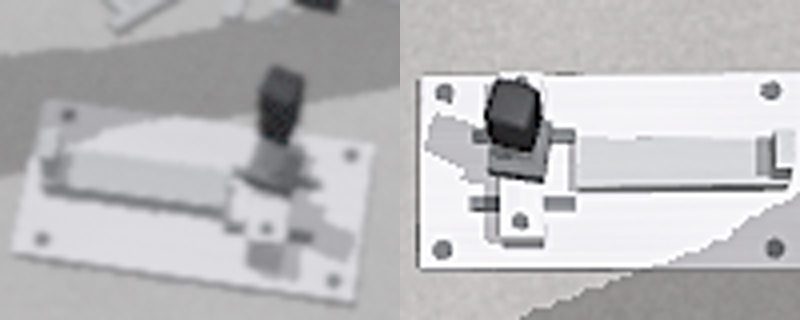

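The driver stands in the screw (top view about (515,115)). The block lies flat on the bed with its inner end at (577,160), clear of the fences, and its tab at (783,155). I'm handing the job in.

```bash
python3 -c "
from h import *
print(bot.finish_job())"
```

```text
the job is handed in; nothing more can be done
None
```

I handed the job in at about 35 s: the driver is standing in the screw, and the block is drawn clear of the nose and lying flat on the bed. I estimate the nip at 7 to 10 N from the turning torque and drag, but did not measure it directly; the block stuck at first (22 N pull) and came out in small stick-slip jerks.

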